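# Test the safety trip and air the stuck parts cleaner

## Task

Leaving the other things on the bench where they are, prove the safety trip of the ultrasonic parts cleaner: press the test button on top of the grey trip box until its lever drops, then lift that lever back up until it stays up by itself, and let go of it. Then take the cleaner's lid by its handle, break it free from its sticky seal without letting it fly open, and finish while holding it slightly open, still, with its front edge about 4 cm up, so that the tank can air (it falls shut if let go).

Things in the scene. Friction and masses are not known exactly. Their poses are not given: they have to be found in the camera images.
- cleaner: ultrasonic parts cleaner, an open steel tank 240 (x) x 270 (y) x 150 mm high with a flat hinged steel lid on top (lid top 164 mm above the bench) and a panel with a round knob on its front face (not used). Fixed, left or right on the bench. Origin: centre of its underside; x points from its front (the side towards the robot) to its hinge side, y to its left, z up
- lid_hinge (a point): point on the lid's hinge line: 112 mm behind the cleaner's centre (its +x), 153 mm up. The hinge line runs along the cleaner's y axis; axes as the cleaner's
- lid_grip (a point): middle of the lid's handle, a round black bar 14 mm thick, 120 mm long, parallel to the hinge, on two posts (106 mm apart) near the lid's front. Shut, its centre is 43 mm above the lid, 207 mm above the bench, 185 mm in front of the hinge line and 54 mm above it. Pinch it from above, fingers closing along the cleaner's x; the bar may turn between the pads
- lid_front (a point): middle of the lid's front lower edge, 234 mm in front of the hinge line; 154 mm above the bench when shut
- lid (a joint): lid angle, rad: 0 shut, grows as the front edge goes up (0.17 is 40 mm at the front edge). The sticky seal holds it shut: about 12 to 20 N straight up at the handle (lid weight included) breaks it; the resistance is gone within 15 mm, then only the lid's weight (3 to 6 N at the handle) remains. It falls shut, and seals again, if let go
- trip_box: grey painted steel box, 140 (x) x 160 (y) x 100 mm high, fixed to the bench on the other side from the cleaner. Its front (the lever's side) faces the robot. Origin: centre of its underside; x points from front to back, y to its left, z up
- button_top (a point): middle of the top face of the test button, a round black button 28 mm across on the box's top, in a flat steel collar; 116 mm above the bench when not pressed, 15 mm behind and 50 mm to the left of the box's centre
- test_button (a joint): how far the button is pressed, m: 0 up, 0.0085 fully down (about 5 N); it springs back. At about 5 to 7 mm the lever's catch lets go
- lever_pivot (a point): point on the lever's pivot, at the box's front: 62 mm in front and 40 mm to the right of the box's centre, 88 mm up. The pivot runs along the box's y axis; axes as the box's
- lever_grip (a point): middle of the lever's black end, 72 mm from the pivot; the end is 36 mm long, 18 mm wide (box's y), 14 mm thick, in front of the box. At joint value 0 the lever points forward and 0.42 rad upward; dropped, forward and 0.38 rad downward (61 mm above the bench). Pinch it from above, fingers closing along the box's y; it may turn between the pads
- trip_lever (a joint): lever angle, rad: about 0.05 raised and caught, 0.8 fully dropped (grows as it drops; its end sinks). Lifting it takes about 1 N, and 3 to 4 N over the last 0.3 rad, until the catch snaps in at 0; it may be lifted on to -0.12 and, let go, sinks to rest on the catch at about 0.05
- bearing: steel ring bearing lying flat, 52 mm across, 15 mm high; bystander, leave alone. Origin: centre of its underside
- pinion: small dark steel stepped gear blank standing up, 48 mm across, 45 mm high; bystander, leave alone. Origin: centre of its underside
- hammer: hammer lying down, 260 mm long, wooden handle; bystander, leave alone. Origin: under the middle of its length; x along it
- wrench: flat steel wrench, 180 mm long, 8 mm thick; bystander, leave alone. Origin: under the middle of its length; x along it
- oil_can: steel can, 64 mm across, 150 mm high; bystander, leave alone. Origin: centre of its underside
- paste_jar: white jar, 56 mm across, 60 mm high; bystander, leave alone. Origin: centre of its underside

How it is judged:
By the outcome, as a careful person would: the job done as asked, in the order asked, and still so for the second after the job is handed in, while the arm keeps its last pose, push and grip.
It also fails if it takes over 61 s, if anything falls off the work surface, if the arm or the gripper's body presses on something with over 40 N, if the wrist force passes 120 N, or if a joint passes its speed limit or range.

## Robot

A 6-joint arm with a two-finger parallel gripper is mounted at the origin on the work surface. World frame = base frame: x ahead of the robot, y to its left, z up, the work surface at z = 0. Lengths are in m, angles in degrees, forces in N, time in s.
With the tool pointing down it reaches from about 0.375 to 0.9 m from the base axis. Payload 3.1 kg.
Tool frame: the origin (TCP) lies at the very end of the fingers, on their centre line; the grasp point (between the pads) lies bot.grip_point_offset behind it (bot.grip_point_offset is the distance from the TCP to the grasp point, in m); z points along the fingers, y is the line along which they close (so a half turn about z gives the same grasp; the last joint's range is limited). The gripper opens to 87 mm and grips with 3 to 60 N. Pads are 19 mm wide; open, the fingers measure 117 mm over their backs; the gripper's body (75 mm by 190 mm) begins 51 mm behind the grasp point.
Start: joints at [-10.227, 30.224, 82.088, -0, 67.689, -10.227], TCP at [0.625, 0, 0.223] pointing down, gripper open.
Joint ranges: [-176.69, 176.69], [-43.24, 126.21], [12.49, 139.97], [-82, 262], [0, 151.66], [-163.58, 163.58]. Speed limits (degrees/s): [159.86, 159.86, 180, 180, 180, 180].

## Interface

Orientations are given as a 3x3 rotation matrix whose columns are the frame's x, y, z axes.
In Python, from rig import bot, viewer, ticket gives the robot as it stands.
- The arm moves only by the tool servo_tool, never from a script. Its argument "targets" is a list of rows, each an object with "offset": the shift along the tool's x, y, z in m, a list of three; "dr": the turn, a rotation vector about the tool's x, y, z in degrees, a list of three. In form: [{"offset": [x, y, z], "dr": [ax, ay, az]}, ...]. A call has 1 to 20 rows; each row is the pose to reach, as a shift and turn from the pose commanded when the call began, along the tool's axes at that moment; what a row does not reach only later rows make up. A row lasts 1/12 s, in which the tool goes at most 41.7 mm and 7.16 degrees, less where a joint would pass 70% of its speed; a pose out of reach is approached as far as the arm can. A call with a gripper value outside its range is refused whole. "gripper" is the gripper command: -1 is fully open, 1 is shut, values between are in proportion, set as the call begins (left out, the last holds). The fingers move at their own pace and stop on an object; the grip force is fixed at half the most. Time passes only in rows, so rows that repeat a pose let the fingers close. It gives the time, the measured TCP pose, the force, the opening and the grip force at its end, in the units of the state.
- bot.read_state(): the state, without advancing time (a new reading comes with each control period).
- viewer.capture(name): name is "scene" or "side" or "wrist"; returns a dict with "color" (480x640x3 uint8, red, green, blue), "camera_matrix" (3x3 intrinsics, pixels), "k1" (the pictures are not rectified: a ray, as slopes to the right and down, at radius r is drawn at 1 + k1 r^2 times it, then the intrinsics apply), "R" (3x3) and "t" (3): a world point X has camera coordinates R X + t. Camera axes: x right, y down, z forward; pixel columns grow to the right and rows downward; lengths in m; the calibration is good to about 2 mm. A picture is of the moment at which its call begins. There is no depth.
- ticket.hand_in(): hands the job in; it is judged then, once.
The state is a dict: "time_s": time; "joint_positions": joint angles; "qvel": joint speeds; "tau": joint torques, N m; "position": TCP position; "tcp_rot": TCP orientation; "force": force on the tool from outside, world axes, zero at the start; "moment": the same for the moment, N m; "opening": opening from 0.0 (shut) to 1.0 (fully open); "grasp_force": force on a finger pad.
Only numpy, scipy, OpenCV 4.12 (cv2) and the standard library are available. Lean on these libraries where they do the work, as an engineer would, in place of code of your own. Each camera call takes 0.05 s, during which the arm holds its last target. There are 200 camera calls.

## Working session

There is one attempt and no reset: what is moved stays moved. The work goes in short steps, Python scripts to look and compute and a tool call to move; the robot and the scene stay as the last step left them, time stands still between calls to the robot, and variables do not carry over. Pictures are saved under pics/ and viewed, at most 10 in all, crops included, and the job is handed in when it is done.

Besides the shell and the picture viewer there is one more tool, called as name(argument=value, ...), one argument or row to a line, values as JSON. servo_tool: Moves the arm, as the interface text tells. Its arguments: {"type":"object","properties":{"targets":{"type":"array"},"gripper":{"type":"number"}},"required":["targets"]}

```bash
mkdir -p pics; python3 - <<'E'
from rig import bot, viewer
import cv2
s=bot.read_state();print(s['time_s'],s['position'],s['tcp_rot'],s['force'],bot.grip_point_offset)
for n in("scene","side"):
    c=viewer.capture(n);cv2.imwrite(f"pics/{n}0.png",c["color"][:,:,::-1]);print(n,c["camera_matrix"],c["k1"],c["R"],c["t"])
E
```

```text
0.0 [6.24266564e-01 1.49606034e-04 2.21569612e-01] [[ 2.84538656e-05  9.99997724e-01 -2.13314731e-03]
 [ 9.99999927e-01 -2.76420461e-05  3.80602123e-04]
 [ 3.80542292e-04 -2.13315799e-03 -9.99997652e-01]] [ 0.74727026  0.72721356 -0.10946338] 0.0187
scene [[464.44507982   0.         319.52792297]
 [  0.         464.44507982 236.02414553]
 [  0.           0.           1.        ]] -0.05202686340846192 [[ 0.61451254  0.78885577 -0.00899521]
 [ 0.62511308 -0.49385057 -0.60443796]
 [-0.48125666  0.36581168 -0.79660143]] [-0.33454973 -0.24554404  1.28735165]
side [[557.64942459   0.         328.02614237]
 [  0.         557.64942459 231.65459114]
 [  0.           0.           1.        ]] -0.16818561115816913 [[-0.8239201  -0.56644881 -0.01707076]
 [-0.30585078  0.46982635 -0.82808122]
 [ 0.47708591 -0.67705165 -0.56034818]] [0.43121651 0.26796864 1.17937618]
```

View pics/scene0.png

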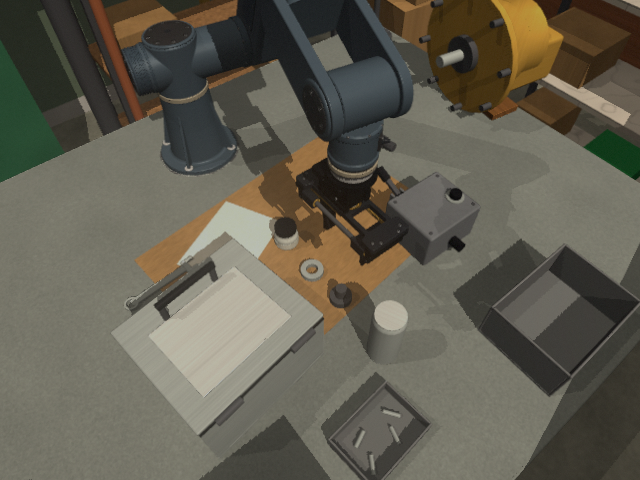

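View pics/side0.png

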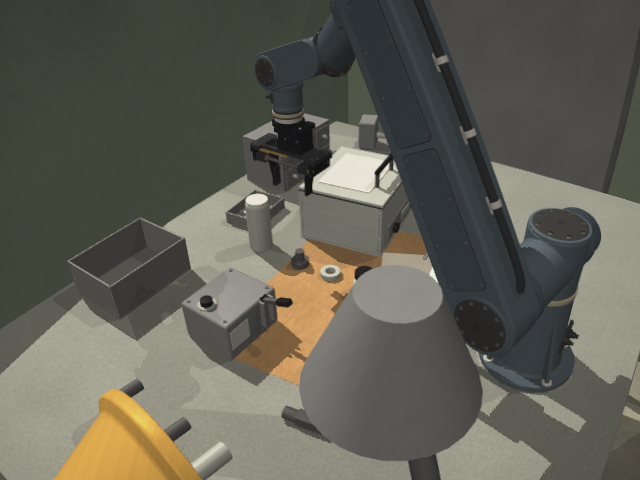

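The scene view shows the cleaner at lower left, with its handle around (185,287). The trip box is at (432,215) and its button at (455,195). In the side view the button is at (207,302), the lever at (283,301) and the handle near (384,172). I'll zoom in next to measure.

```bash
cat > h.py <<'E'
import numpy as np, cv2
from rig import bot, viewer
def ray(c,uv):
    K=c["camera_matrix"]; d=np.array([c["k1"],0,0,0,0.])
    p=cv2.undistortPoints(np.array([[uv]],float),K,d)[0,0]
    v=c["R"].T@np.r_[p,1]; return -c["R"].T@c["t"], v/np.linalg.norm(v)
def plane(c,uv,z):
    o,v=ray(c,uv); return o+v*(z-o[2])/v[2]
def tri(*cu):
    A=np.zeros((3,3));b=np.zeros(3);R=[ray(c,u) for c,u in cu]
    for o,v in R: P=np.eye(3)-np.outer(v,v);A+=P;b+=P@o
    x=np.linalg.solve(A,b); return x,[np.linalg.norm(np.cross(x-o,v)) for o,v in R]
def proj(c,X):
    return cv2.projectPoints(np.array([X],float),cv2.Rodrigues(c["R"])[0],c["t"],c["camera_matrix"],np.array([c["k1"],0,0,0,0.]))[0][0,0]
E
python3 - <<'E'
from h import *
s=viewer.capture("scene");d=viewer.capture("side");w=viewer.capture("wrist")
f=lambda c,x,y:cv2.resize(c["color"][y:y+100,x:x+133,::-1],(400,300),interpolation=cv2.INTER_CUBIC)
cv2.imwrite("pics/z1.png",np.vstack([np.hstack([f(s,375,168),f(d,175,255)]),np.hstack([f(s,100,225),f(d,310,125)])]))
cv2.imwrite("pics/w0.png",w["color"][:,:,::-1])
E
```

```text
(no output)
```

View pics/z1.png

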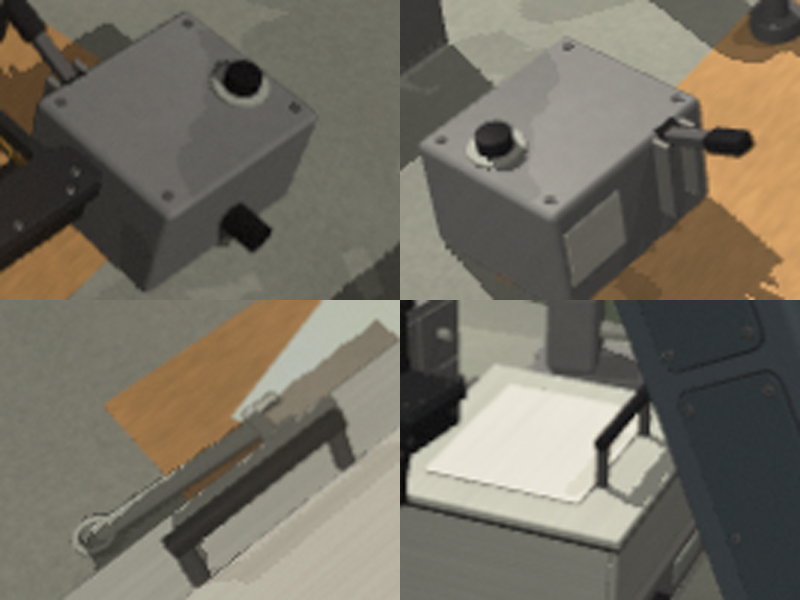

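View pics/w0.png

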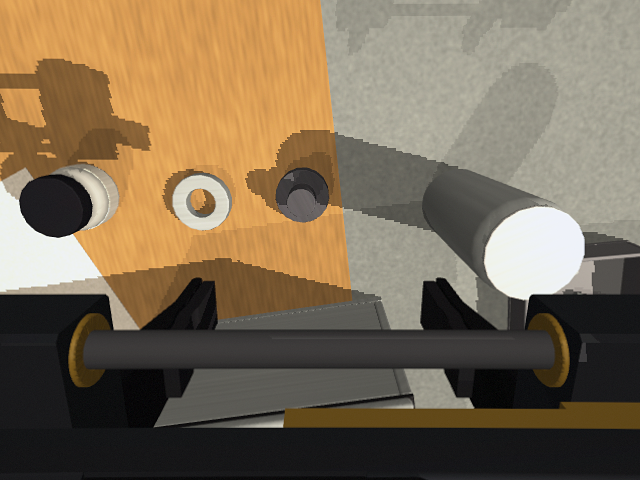

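The zoom shows the box-top screws, the button, and the raised lever at the box's front right. The handle bar runs from (170,545) to (340,420) in the lower-left scene crop, and the side view shows only part of it.

```bash
python3 - <<'E'
from h import *
np.set_printoptions(precision=4,suppress=True)
s=viewer.capture("scene");d=viewer.capture("side")
S=lambda x,y:(375+x/3.0075,168+y/3); D=lambda x,y:(175+x/3.0075,255+y/3)
sc={'FL':((188,23),(150,200)),'FR':((61,102),(279,99)),'BR':((168,196),(168,46)),'BL':((296,107),(41,141)),'btn':((246,72),(93,131)),'lever':((18,15),(332,142))}
P={}
for k,(a,b) in sc.items():
    P[k],e=tri((s,S(*a)),(d,D(*b))); print(k,P[k],e)
x=(P['BR']+P['BL']-P['FR']-P['FL']);y=P['FL']+P['BL']-P['FR']-P['BR']
yaw=[np.degrees(np.arctan2(x[1],x[0])),np.degrees(np.arctan2(-y[0],y[1]))]
C=np.mean([P[k] for k in('FL','FR','BR','BL')],0);print('box',C,yaw, np.linalg.norm(x)/2,np.linalg.norm(y)/2)
a=np.radians(np.mean(yaw));R=np.array([[np.cos(a),-np.sin(a),0],[np.sin(a),np.cos(a),0],[0,0,1]])
C[2]=0
print('btn pred',C+R@[.015,.05,.116],'pivot',C+R@[-.062,-.04,.088])
# handle ends (scene) : right end & left
H=lambda x,y:(100+x/3.0075,225+y/3); HD=lambda x,y:(310+x/3.0075,125+y/3)
print('h',plane(s,H(174,543),.207),plane(s,H(337,419),.207))
print('left end tri',tri((s,H(337,419)),(d,HD(203,142))))
E
```

```text
FL [0.5404 0.3516 0.0981] [np.float64(0.0009541633545416332), np.float64(0.0009541633545415213)]
FR [0.5371 0.2174 0.0972] [np.float64(0.0022866726417574757), np.float64(0.0022866726417575156)]
BR [0.6487 0.2157 0.0979] [np.float64(0.0013071182473217485), np.float64(0.0013071182473216485)]
BL [0.6497 0.3508 0.0979] [np.float64(0.0011067276739214035), np.float64(0.001106727673921498)]
btn [0.6107 0.3336 0.1142] [np.float64(0.0014391639194025092), np.float64(0.001439163919402602)]
lever [0.4621 0.2445 0.1116] [np.float64(1.4125234961308638e-05), np.float64(1.412523496116354e-05)]
box [0.594  0.2838 0.0978] [np.float64(-0.6419165964987513), np.float64(-0.909362971671252)] 0.11044155981299952 0.13464001488252747
btn pred [0.6097 0.3336 0.116 ] pivot [0.5314 0.2447 0.088 ]
h [ 0.673  -0.3911  0.207 ] [ 0.6669 -0.2976  0.207 ]
left end tri (array([ 0.5983, -0.3123,  0.1201]), [np.float64(0.031699083665922514), np.float64(0.031699083665922466)])
```

```bash
python3 - <<'E'
from h import *
np.set_printoptions(precision=4,suppress=True)
s=viewer.capture("scene");d=viewer.capture("side")
H=lambda x,y:(100+x/3.0075,225+y/3); HD=lambda x,y:(310+x/3.0075,125+y/3)
a=plane(s,H(174,243),.207);b=plane(s,H(337,117),.207)
print('h',a,b,np.linalg.norm(a-b),(a+b)/2,np.degrees(np.arctan2(-(b-a)[0],(b-a)[1])))
print('left end tri',tri((s,H(337,117)),(d,HD(202,140))))
for x,y in((202,140),(243,98)): print(plane(d,HD(x,y),.207))
E
```

```text
h [ 0.525  -0.3176  0.207 ] [ 0.5081 -0.2056  0.207 ] 0.11333789303957104 [ 0.5166 -0.2616  0.207 ] 8.576625135449317
left end tri (array([ 0.5071, -0.2062,  0.2071]), [np.float64(0.0011474609879193578), np.float64(0.0011474609879193454)])
[ 0.5068 -0.2077  0.207 ]
[ 0.5166 -0.2984  0.207 ]
```

servo_tool(
  targets=[
    {"offset": [0.03, 0, 0], "dr": [0, 0, 0]},
    {"offset": [0.06, -0.001, 0], "dr": [0, 0, 0]},
    {"offset": [0.09, -0.002, 0], "dr": [0, 0, 0]},
    {"offset": [0.12, -0.004, 0], "dr": [0, 0, 0]},
    {"offset": [0.15, -0.006, 0], "dr": [0, 0, 0]},
    {"offset": [0.18, -0.008, 0], "dr": [0, 0, 0]},
    {"offset": [0.21, -0.01, 0], "dr": [0, 0, 0]},
    {"offset": [0.24, -0.012, 0.01], "dr": [0, 0, 0]},
    {"offset": [0.27, -0.014, 0.02], "dr": [0, 0, 0]},
    {"offset": [0.3, -0.014, 0.04], "dr": [0, 0, 0]},
    {"offset": [0.32, -0.014, 0.06], "dr": [0, 0, 0]},
    {"offset": [0.333, -0.014, 0.08], "dr": [0, 0, 0]},
    {"offset": [0.333, -0.014, 0.09], "dr": [0, 0, 0]},
    {"offset": [0.333, -0.014, 0.09], "dr": [0, 0, 0]},
    {"offset": [0.333, -0.014, 0.09], "dr": [0, 0, 0]},
  ],
  gripper=1,
)

```text
time_s: 1.7
position: [0.6108, 0.3321, 0.1321]
tcp_rot: [[0.0, 1.0, -0.001], [1.0, -0.0, -0.001], [-0.001, -0.001, -1.0]]
force: [0.0, 0.3, -0.2]
opening: 0.019
grasp_force: 0.0
```

servo_tool(
  targets=[
    {"offset": [0, 0, 0.008], "dr": [0, 0, 0]},
    {"offset": [0, 0, 0.014], "dr": [0, 0, 0]},
    {"offset": [0, 0, 0.017], "dr": [0, 0, 0]},
    {"offset": [0, 0, 0.02], "dr": [0, 0, 0]},
    {"offset": [0, 0, 0.022], "dr": [0, 0, 0]},
    {"offset": [0, 0, 0.0235], "dr": [0, 0, 0]},
    {"offset": [0, 0, 0.0245], "dr": [0, 0, 0]},
    {"offset": [0, 0, 0.0245], "dr": [0, 0, 0]},
    {"offset": [0, 0, 0.0245], "dr": [0, 0, 0]},
  ],
)

```text
time_s: 2.45
position: [0.6115, 0.3326, 0.1087]
tcp_rot: [[0.0, 1.0, 0.001], [1.0, 0.0, -0.0], [-0.0, 0.001, -1.0]]
force: [0.4, -2.5, 4.9]
opening: 0.004
grasp_force: 2.3
```

```bash
python3 - <<'E'
from h import *
d=viewer.capture("side")
f=lambda c,x,y:cv2.resize(c["color"][y:y+100,x:x+133,::-1],(400,300),interpolation=cv2.INTER_CUBIC)
w=viewer.capture("wrist")["color"][:,:,::-1]
cv2.imwrite("pics/z2.png",np.hstack([f(d,175,255),cv2.resize(w,(400,300))]))
E
```

```text
(no output)
```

View pics/z2.png

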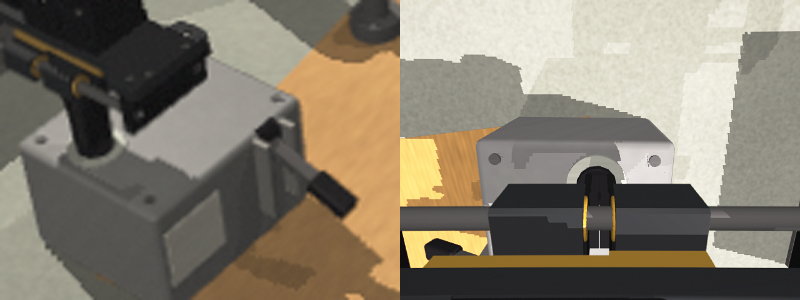

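The lever has dropped: its black end is now at (332,193) in the crop, and the button reads about 5 N at z 0.1087. Next I retreat, turn 90°, and hover over the lever.

servo_tool(
  targets=[
    {"offset": [0, 0, -0.02], "dr": [0, 0, 0]},
    {"offset": [0, 0, -0.05], "dr": [0, 0, 0]},
    {"offset": [0, 0, -0.075], "dr": [0, 0, -6]},
    {"offset": [-0.005, -0.015, -0.08], "dr": [0, 0, -12]},
    {"offset": [-0.012, -0.03, -0.08], "dr": [0, 0, -18]},
    {"offset": [-0.022, -0.045, -0.08], "dr": [0, 0, -24]},
    {"offset": [-0.032, -0.06, -0.08], "dr": [0, 0, -30]},
    {"offset": [-0.042, -0.075, -0.08], "dr": [0, 0, -36]},
    {"offset": [-0.052, -0.09, -0.08], "dr": [0, 0, -42]},
    {"offset": [-0.062, -0.105, -0.08], "dr": [0, 0, -48]},
    {"offset": [-0.072, -0.12, -0.08], "dr": [0, 0, -54]},
    {"offset": [-0.08, -0.135, -0.08], "dr": [0, 0, -60]},
    {"offset": [-0.087, -0.147, -0.08], "dr": [0, 0, -66]},
    {"offset": [-0.087, -0.147, -0.075], "dr": [0, 0, -72]},
    {"offset": [-0.087, -0.147, -0.065], "dr": [0, 0, -78]},
    {"offset": [-0.087, -0.147, -0.055], "dr": [0, 0, -84]},
    {"offset": [-0.087, -0.147, -0.045], "dr": [0, 0, -89]},
    {"offset": [-0.087, -0.147, -0.04], "dr": [0, 0, -89]},
    {"offset": [-0.087, -0.147, -0.04], "dr": [0, 0, -89]},
    {"offset": [-0.087, -0.147, -0.04], "dr": [0, 0, -89]},
  ],
  gripper=-0.1,
)

```text
time_s: 4.22
position: [0.4637, 0.2465, 0.1477]
tcp_rot: [[-1.0, 0.019, -0.001], [0.019, 1.0, 0.0], [0.001, 0.0, -1.0]]
force: [0.5, -0.3, -0.2]
opening: 0.55
grasp_force: 0.0
```

```bash
python3 - <<'E'
from h import *
np.set_printoptions(precision=4,suppress=True)
st=bot.read_state();print(st['position'],st['tcp_rot'],st['joint_positions'])
d=viewer.capture("side");w=viewer.capture("wrist")
print(plane(d,(175+332/3.0075,255+193/3),.061))
f=lambda c,x,y:cv2.resize(c["color"][y:y+100,x:x+133,::-1],(400,300),interpolation=cv2.INTER_CUBIC)
im=w["color"][:,:,::-1].copy()
for p in ((.464,.246,.061),): print(proj(w,p))
cv2.imwrite("pics/z3.png",np.hstack([f(d,215,255),cv2.resize(im,(400,300))]))
E
```

```text
[0.4637 0.2465 0.1477] [[-0.9998  0.0194 -0.0009]
 [ 0.0194  0.9998  0.0005]
 [ 0.001   0.0005 -1.    ]] [ 15.7652  28.7517 100.5906   0.0538  50.7023 -73.1567]
[0.4659 0.2448 0.061 ]
[316.1445 239.0949]
```

View pics/z3.png

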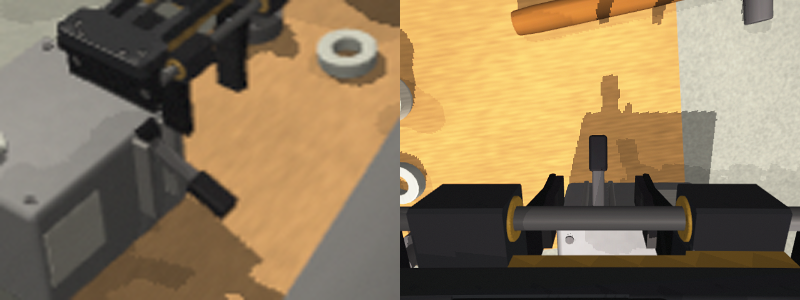

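Lever end is centred at about (317,243) in the wrist view, against a prediction of (316,239), so it matches. I'll descend and pinch.

servo_tool(
  targets=[
    {"offset": [0, 0, 0.02], "dr": [0, 0, 0]},
    {"offset": [0, 0, 0.04], "dr": [0, 0, 0]},
    {"offset": [0, 0, 0.06], "dr": [0, 0, 0]},
    {"offset": [0, 0, 0.08], "dr": [0, 0, 0]},
    {"offset": [0, 0, 0.095], "dr": [0, 0, 0]},
    {"offset": [0, 0, 0.104], "dr": [0, 0, 0]},
    {"offset": [0, 0, 0.104], "dr": [0, 0, 0]},
    {"offset": [0, 0, 0.104], "dr": [0, 0, 0]},
  ],
)

```text
time_s: 4.98
position: [0.4643, 0.2462, 0.0443]
tcp_rot: [[-1.0, 0.018, 0.0], [0.018, 1.0, 0.0], [-0.0, 0.0, -1.0]]
force: [-0.3, -0.7, 0.3]
opening: 0.546
grasp_force: 0.0
```

servo_tool(
  targets=[
    {"offset": [0, 0, 0], "dr": [0, 0, 0]},
    {"offset": [0, 0, 0], "dr": [0, 0, 0]},
    {"offset": [0, 0, 0], "dr": [0, 0, 0]},
    {"offset": [0, 0, 0], "dr": [0, 0, 0]},
    {"offset": [0, 0, 0], "dr": [0, 0, 0]},
    {"offset": [0, 0, 0], "dr": [0, 0, 0]},
    {"offset": [0, 0, 0], "dr": [0, 0, 0]},
    {"offset": [0, 0, 0], "dr": [0, 0, 0]},
  ],
  gripper=1,
)

```text
time_s: 5.65
position: [0.4641, 0.2456, 0.0444]
tcp_rot: [[-1.0, 0.017, 0.0], [0.017, 1.0, -0.001], [-0.0, -0.001, -1.0]]
force: [-0.1, -3.3, 4.0]
opening: 0.203
grasp_force: 30.0
```

servo_tool(
  targets=[
    {"offset": [0.002, 0, -0.005], "dr": [0, 0, 0]},
    {"offset": [0.0032, 0, -0.011], "dr": [0, 0, 0]},
    {"offset": [0.004, 0, -0.016], "dr": [0, 0, 0]},
    {"offset": [0.0045, 0, -0.0216], "dr": [0, 0, 0]},
    {"offset": [0.0045, 0, -0.027], "dr": [0, 0, 0]},
    {"offset": [0.0042, 0, -0.0323], "dr": [0, 0, 0]},
    {"offset": [0.0038, 0, -0.036], "dr": [0, 0, 0]},
    {"offset": [0.0032, 0, -0.0394], "dr": [0, 0, 0]},
    {"offset": [0.0024, 0, -0.043], "dr": [0, 0, 0]},
    {"offset": [0.0014, 0, -0.0463], "dr": [0, 0, 0]},
    {"offset": [0.0002, 0, -0.05], "dr": [0, 0, 0]},
    {"offset": [-0.0011, 0, -0.053], "dr": [0, 0, 0]},
    {"offset": [-0.0029, 0, -0.0569], "dr": [0, 0, 0]},
    {"offset": [-0.0042, 0, -0.0594], "dr": [0, 0, 0]},
    {"offset": [-0.0042, 0, -0.0594], "dr": [0, 0, 0]},
    {"offset": [-0.0042, 0, -0.0594], "dr": [0, 0, 0]},
  ],
)

```text
time_s: 6.98
position: [0.4659, 0.2456, 0.1035]
tcp_rot: [[-1.0, 0.017, -0.005], [0.017, 1.0, -0.001], [0.005, -0.001, -1.0]]
force: [-3.8, -4.6, -1.4]
opening: 0.204
grasp_force: 30.0
```

servo_tool(
  targets=[
    {"offset": [0.001, 0, 0.003], "dr": [0, 0, 0]},
    {"offset": [0.002, 0, 0.006], "dr": [0, 0, 0]},
    {"offset": [0.002, 0, 0.006], "dr": [0, 0, 0]},
  ],
)

```text
time_s: 7.23
position: [0.4644, 0.2457, 0.0984]
tcp_rot: [[-1.0, 0.017, -0.003], [0.017, 1.0, -0.001], [0.003, -0.001, -1.0]]
force: [-5.5, -5.6, 7.3]
opening: 0.199
grasp_force: 30.0
```

servo_tool(
  targets=[
    {"offset": [0, 0, 0], "dr": [0, 0, 0]},
    {"offset": [0, 0, 0], "dr": [0, 0, 0]},
    {"offset": [0, 0, 0], "dr": [0, 0, 0]},
    {"offset": [0, 0, 0], "dr": [0, 0, 0]},
    {"offset": [0, 0, 0], "dr": [0, 0, 0]},
    {"offset": [0, 0, -0.03], "dr": [0, 0, 0]},
    {"offset": [0, 0, -0.06], "dr": [0, 0, 0]},
    {"offset": [0, 0, -0.09], "dr": [0, 0, 0]},
    {"offset": [0, 0, -0.12], "dr": [0, 0, 0]},
    {"offset": [0, 0, -0.15], "dr": [0, 0, 0]},
    {"offset": [0, 0, -0.18], "dr": [0, 0, 0]},
    {"offset": [0, 0, -0.19], "dr": [0, 0, 0]},
    {"offset": [0, 0, -0.19], "dr": [0, 0, 0]},
    {"offset": [0, 0, -0.19], "dr": [0, 0, 0]},
  ],
  gripper=-0.1,
)

```text
time_s: 8.4
position: [0.4659, 0.246, 0.287]
tcp_rot: [[-1.0, 0.017, 0.0], [0.017, 1.0, 0.0], [-0.0, 0.0, -1.0]]
force: [-0.4, 0.5, 0.6]
opening: 0.548
grasp_force: 0.0
```

```bash
python3 - <<'E'
from h import *
d=viewer.capture("side");w=viewer.capture("wrist")
f=lambda c,x,y:cv2.resize(c["color"][y:y+100,x:x+133,::-1],(400,300),interpolation=cv2.INTER_CUBIC)
cv2.imwrite("pics/z4.png",np.hstack([f(d,175,255),cv2.resize(w["color"][:,:,::-1],(400,300))]))
E
```

```text
(no output)
```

View pics/z4.png

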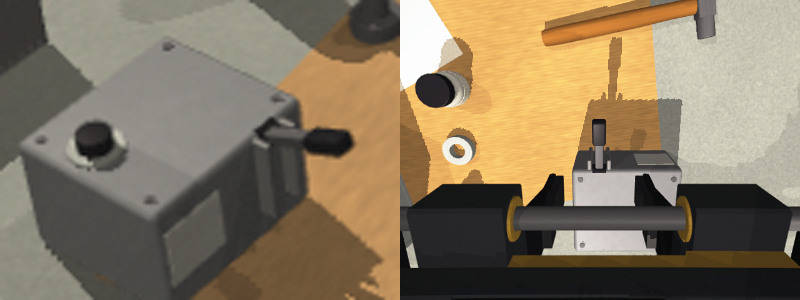

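The lever is up again and resting on its catch: its end is at (330,142), the same as at the start. Next, the handle.

servo_tool(
  targets=[
    {"offset": [-0.003, -0.03, -0.003], "dr": [0, 0, 5]},
    {"offset": [-0.006, -0.06, -0.006], "dr": [0, 0, 10]},
    {"offset": [-0.009, -0.09, -0.01], "dr": [0, 0, 15]},
    {"offset": [-0.012, -0.12, -0.013], "dr": [0, 0, 20]},
    {"offset": [-0.015, -0.15, -0.013], "dr": [0, 0, 25]},
    {"offset": [-0.018, -0.18, -0.013], "dr": [0, 0, 30]},
    {"offset": [-0.022, -0.21, -0.013], "dr": [0, 0, 35]},
    {"offset": [-0.026, -0.24, -0.013], "dr": [0, 0, 40]},
    {"offset": [-0.03, -0.27, -0.013], "dr": [0, 0, 45]},
    {"offset": [-0.034, -0.3, -0.013], "dr": [0, 0, 50]},
    {"offset": [-0.038, -0.33, -0.013], "dr": [0, 0, 55]},
    {"offset": [-0.042, -0.36, -0.013], "dr": [0, 0, 60]},
    {"offset": [-0.046, -0.39, -0.013], "dr": [0, 0, 65]},
    {"offset": [-0.05, -0.42, -0.013], "dr": [0, 0, 70]},
    {"offset": [-0.054, -0.45, -0.013], "dr": [0, 0, 75]},
    {"offset": [-0.056, -0.48, -0.013], "dr": [0, 0, 81]},
    {"offset": [-0.0585, -0.5, -0.013], "dr": [0, 0, 81]},
    {"offset": [-0.0585, -0.507, -0.013], "dr": [0, 0, 81]},
    {"offset": [-0.0585, -0.507, -0.013], "dr": [0, 0, 81]},
    {"offset": [-0.0585, -0.507, -0.013], "dr": [0, 0, 81]},
  ],
)

```text
time_s: 10.17
position: [0.515, -0.2608, 0.2988]
tcp_rot: [[-0.139, 0.99, -0.003], [0.99, 0.139, 0.003], [0.003, -0.002, -1.0]]
force: [-0.2, 0.3, -0.8]
opening: 0.552
grasp_force: 0.0
```

```bash
python3 - <<'E'
from h import *
np.set_printoptions(precision=4,suppress=True)
st=bot.read_state();print(st['time_s'],st['position'],st['tcp_rot'],st['joint_positions'])
w=viewer.capture("wrist");s=viewer.capture("scene");d=viewer.capture("side")
for p in ((.525,-.3176,.207),(.5081,-.2056,.207)): print(proj(w,p))
cv2.imwrite("pics/wh.png",w["color"][:,:,::-1])
f=lambda c,x,y:cv2.resize(c["color"][y:y+100,x:x+133,::-1],(400,300),interpolation=cv2.INTER_CUBIC)
cv2.imwrite("pics/z5.png",np.vstack([np.hstack([cv2.resize(w["color"][:,:,::-1],(400,300)),f(d,310,125)]),np.hstack([f(s,100,225),f(w,0,0)])]))
E
```

```text
10.1667 [ 0.515  -0.2608  0.2988] [[-0.139   0.9903 -0.0027]
 [ 0.9903  0.139   0.0031]
 [ 0.0034 -0.0023 -1.    ]] [-37.9687  22.067   83.4696   0.0437  74.6961 -45.968 ]
[320.579  321.6022]
[318.7143 151.4632]
```

View pics/z5.png

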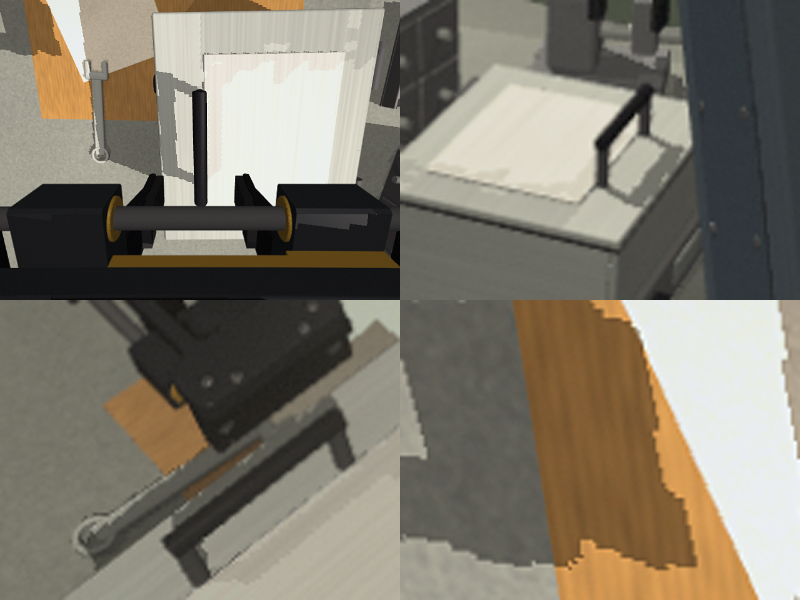

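The wrist view shows the bar vertical at column 320, rows 147–328, where it was predicted. I'll refine it before descending.

```bash
python3 - <<'E'
from h import *
np.set_printoptions(precision=4,suppress=True)
w=viewer.capture("wrist");s=viewer.capture("scene");d=viewer.capture("side")
g=cv2.cvtColor(w["color"],cv2.COLOR_RGB2GRAY)
m=(g<70).astype(np.uint8);n,l,stt,c=cv2.connectedComponentsWithStats(m[140:300,290:350].copy())
rows=[]
for r in range(160,285,8):
    xs=np.where(g[r,295:345]<70)[0]
    if len(xs): rows.append((295+xs.mean(),r)); 
print(rows[0],rows[-1])
A=plane(w,rows[0],.207);B=plane(w,rows[-1],.207);print(A,B,np.degrees(np.arctan2(-(A-B)[0],(A-B)[1])))
print(A+(B-A)/(B-A)[1]*(-.262-A[1]))
SC=lambda x,y:(100+x/3.0075,225+y/3); HD=lambda x,y:(310+x/3.0075,125+y/3)
print(tri((s,SC(174,243)),(d,HD(248,90))),tri((s,SC(337,117)),(d,HD(202,141))))
print(tri((s,SC(174,243)),(d,HD(248,90)),(w,(320,327))),tri((s,SC(337,117)),(d,HD(202,141)),(w,(320,150))))
E
```

```text
(np.float64(318.0), 160) (np.float64(319.0), 280)
[ 0.509  -0.2103  0.207 ] [ 0.5206 -0.2879  0.207 ] 8.506016315034149
[ 0.5167 -0.262   0.207 ]
(array([ 0.5229, -0.318 ,  0.2049]), [np.float64(0.0007264691219601398), np.float64(0.0007264691219601455)]) (array([ 0.5068, -0.206 ,  0.2064]), [np.float64(0.000977258989650979), np.float64(0.0009772589896510375)])
(array([ 0.5245, -0.3197,  0.2059]), [np.float64(0.002108816008862104), np.float64(0.0020065695220752413), np.float64(0.0029265175815284196)]) (array([ 0.5077, -0.2054,  0.2067]), [np.float64(0.00013810435841184895), np.float64(0.002023467296983473), np.float64(0.0019731001491793045)])
```

servo_tool(
  targets=[
    {"offset": [0, 0.001, 0.025], "dr": [0, 0, 0]},
    {"offset": [0, 0.001, 0.05], "dr": [0, 0, 0]},
    {"offset": [0, 0.001, 0.07], "dr": [0, 0, 0]},
    {"offset": [0, 0.001, 0.085], "dr": [0, 0, 0]},
    {"offset": [0, 0.001, 0.1], "dr": [0, 0, 0]},
    {"offset": [0, 0.001, 0.11], "dr": [0, 0, 0]},
    {"offset": [0, 0.001, 0.11], "dr": [0, 0, 0]},
    {"offset": [0, 0.001, 0.11], "dr": [0, 0, 0]},
  ],
)

```text
time_s: 11.13
position: [0.5169, -0.2615, 0.1904]
tcp_rot: [[-0.14, 0.99, -0.0], [0.99, 0.14, 0.0], [0.0, -0.0, -1.0]]
force: [0.0, -0.3, 0.3]
opening: 0.552
grasp_force: 0.0
```

servo_tool(
  targets=[
    {"offset": [0, 0, 0], "dr": [0, 0, 0]},
    {"offset": [0, 0, 0], "dr": [0, 0, 0]},
    {"offset": [0, 0, 0], "dr": [0, 0, 0]},
    {"offset": [0, 0, 0], "dr": [0, 0, 0]},
    {"offset": [0, 0, 0], "dr": [0, 0, 0]},
    {"offset": [0, 0, 0], "dr": [0, 0, 0]},
    {"offset": [0, 0, 0], "dr": [0, 0, 0]},
    {"offset": [0, 0, 0], "dr": [0, 0, 0]},
  ],
  gripper=1,
)

```text
time_s: 11.8
position: [0.5159, -0.262, 0.1907]
tcp_rot: [[-0.14, 0.99, -0.002], [0.99, 0.14, -0.0], [-0.0, -0.002, -1.0]]
force: [-4.1, -0.7, 4.3]
opening: 0.149
grasp_force: 30.0
```

servo_tool(
  targets=[
    {"offset": [0, 0.0003, -0.001], "dr": [0, 0, 0]},
    {"offset": [0, 0.0006, -0.002], "dr": [0, 0, 0]},
    {"offset": [0, 0.0009, -0.003], "dr": [0, 0, 0]},
    {"offset": [0, 0.0012, -0.004], "dr": [0, 0, 0]},
    {"offset": [0, 0.0015, -0.005], "dr": [0, 0, 0]},
    {"offset": [0, 0.0018, -0.006], "dr": [0, 0, 0]},
    {"offset": [0, 0.0021, -0.007], "dr": [0, 0, 0]},
    {"offset": [0, 0.0025, -0.008], "dr": [0, 0, 0]},
    {"offset": [0, 0.0028, -0.009], "dr": [0, 0, 0]},
    {"offset": [0, 0.0032, -0.01], "dr": [0, 0, 0]},
    {"offset": [0, 0.0032, -0.01], "dr": [0, 0, 0]},
  ],
)

```text
time_s: 12.72
position: [0.5184, -0.2616, 0.199]
tcp_rot: [[-0.14, 0.99, -0.005], [0.99, 0.14, 0.001], [0.001, -0.004, -1.0]]
force: [-3.7, -3.2, -3.5]
opening: 0.152
grasp_force: 30.0
```

servo_tool(
  targets=[
    {"offset": [0, 0.0003, -0.001], "dr": [0, 0, 0]},
    {"offset": [0, 0.0007, -0.002], "dr": [0, 0, 0]},
    {"offset": [0, 0.0011, -0.003], "dr": [0, 0, 0]},
    {"offset": [0, 0.0015, -0.004], "dr": [0, 0, 0]},
    {"offset": [0, 0.0019, -0.005], "dr": [0, 0, 0]},
    {"offset": [0, 0.0023, -0.006], "dr": [0, 0, 0]},
    {"offset": [0, 0.0027, -0.007], "dr": [0, 0, 0]},
    {"offset": [0, 0.0032, -0.008], "dr": [0, 0, 0]},
    {"offset": [0, 0.0036, -0.009], "dr": [0, 0, 0]},
    {"offset": [0, 0.004, -0.01], "dr": [0, 0, 0]},
    {"offset": [0, 0.0048, -0.012], "dr": [0, 0, 0]},
    {"offset": [0, 0.0057, -0.014], "dr": [0, 0, 0]},
    {"offset": [0, 0.0066, -0.016], "dr": [0, 0, 0]},
    {"offset": [0, 0.0075, -0.018], "dr": [0, 0, 0]},
    {"offset": [0, 0.0082, -0.0195], "dr": [0, 0, 0]},
    {"offset": [0, 0.0086, -0.0205], "dr": [0, 0, 0]},
    {"offset": [0, 0.0086, -0.0205], "dr": [0, 0, 0]},
    {"offset": [0, 0.0086, -0.0205], "dr": [0, 0, 0]},
    {"offset": [0, 0.0086, -0.0205], "dr": [0, 0, 0]},
  ],
)

```text
time_s: 14.3
position: [0.5264, -0.2603, 0.2198]
tcp_rot: [[-0.14, 0.99, -0.005], [0.99, 0.14, 0.001], [0.001, -0.005, -1.0]]
force: [-6.4, -3.5, -2.9]
opening: 0.149
grasp_force: 30.0
```

```bash
python3 - <<'E'
from h import *
np.set_printoptions(precision=4,suppress=True)
st=bot.read_state();print(st['time_s'],st['position'],st['qvel'],st['force'])
s=viewer.capture("scene");d=viewer.capture("side")
a=np.radians(8.4);X=np.array([np.cos(a),np.sin(a),0]);Y=np.array([-X[1],X[0],0]);H=np.array([.516,-.262,.207])+.185*X;H[2]=.153
for phi in(0,.1,.17,.24):
  P=H+Y*.13+(-.234*np.cos(phi))*X+np.array([0,0,.234*np.sin(phi)+.001]); print(phi,'front left edge in side px',proj(d,P),'crop',(proj(d,P)-[310,125])*3)
f=lambda c,x,y:cv2.resize(c["color"][y:y+100,x:x+133,::-1],(400,300),interpolation=cv2.INTER_CUBIC)
cv2.imwrite("pics/z6.png",np.hstack([f(d,310,125),cv2.resize(s["color"][200:440,60:380,::-1],(400,300))]))
E
```

```text
14.3 [ 0.5264 -0.2603  0.2198] [-0.0187  0.0165  0.0211  0.0042  0.1016 -0.0013] [-6.3921 -3.5203 -2.8754]
0 front left edge in side px [383.0548 206.7389] crop [219.1644 245.2167]
0.1 front left edge in side px [382.9621 198.6629] crop [218.8862 220.9886]
0.17 front left edge in side px [382.3718 192.8522] crop [217.1154 203.5567]
0.24 front left edge in side px [381.3438 186.9498] crop [214.0315 185.8493]
```

View pics/z6.png

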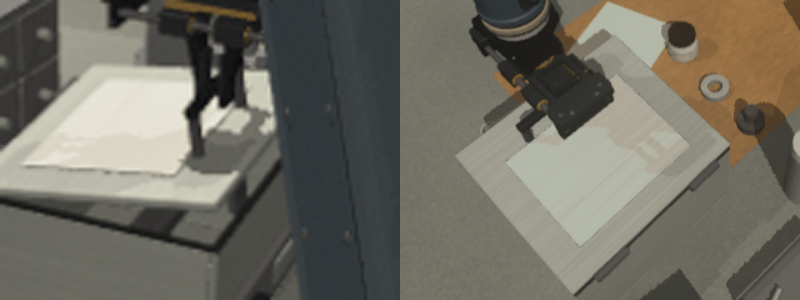

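The lid is open: its lower front corner is at about (220,208) in the side crop, which gives roughly 0.155 rad (36–38 mm). I'll trim it up slightly and let it settle.

servo_tool(
  targets=[
    {"offset": [0, 0, -0.0008], "dr": [0, 0, 0]},
    {"offset": [0, 0, -0.0015], "dr": [0, 0, 0]},
    {"offset": [0, 0, -0.0015], "dr": [0, 0, 0]},
    {"offset": [0, 0, -0.0015], "dr": [0, 0, 0]},
    {"offset": [0, 0, -0.0015], "dr": [0, 0, 0]},
    {"offset": [0, 0, -0.0015], "dr": [0, 0, 0]},
    {"offset": [0, 0, -0.0015], "dr": [0, 0, 0]},
    {"offset": [0, 0, -0.0015], "dr": [0, 0, 0]},
    {"offset": [0, 0, -0.0015], "dr": [0, 0, 0]},
    {"offset": [0, 0, -0.0015], "dr": [0, 0, 0]},
    {"offset": [0, 0, -0.0015], "dr": [0, 0, 0]},
    {"offset": [0, 0, -0.0015], "dr": [0, 0, 0]},
  ],
)

```text
time_s: 15.4
position: [0.5273, -0.2602, 0.2215]
tcp_rot: [[-0.139, 0.99, -0.003], [0.99, 0.139, 0.0], [0.001, -0.003, -1.0]]
force: [-3.9, -4.0, -4.6]
opening: 0.149
grasp_force: 30.0
```

```bash
python3 - <<'E'
from h import *
st=bot.read_state();print(st['time_s'],st['position'],st['qvel'],st['force'])
d=viewer.capture("side")
f=lambda c,x,y:cv2.resize(c["color"][y:y+100,x:x+133,::-1],(400,300),interpolation=cv2.INTER_CUBIC)
cv2.imwrite("pics/z7.png",np.hstack([f(d,310,125),f(d,175,255)]))
E
```

```text
15.4 [ 0.52726319 -0.26020275  0.2215361 ] [-0.03365869  0.03690009 -0.0144604   0.00607558 -0.05124902 -0.03983773] [-3.90691334 -3.95332212 -4.58906134]
```

View pics/z7.png

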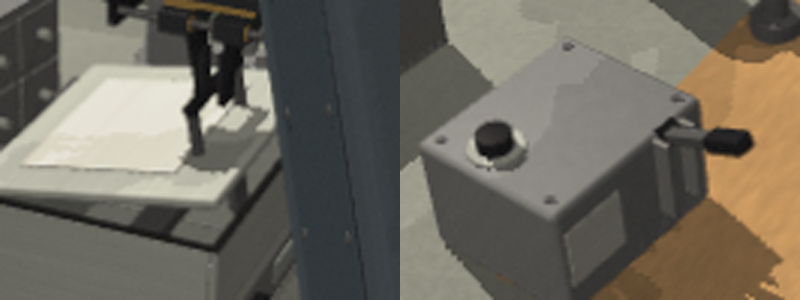

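The lower front corner of the lid is now at about (220,206), close to 0.17 rad, and it's steady. The lever is still up. Handing in.

```bash
python3 -c "
from rig import ticket
print(ticket.hand_in())"
```

```text
the job is handed in; nothing more can be done
None
```

The job is handed in: the button was pressed until the lever dropped, the lever was lifted back onto its catch and let go, and the arm is holding the lid still with its front edge about 4 cm up; no verdict came back.

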